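# Shut a junction box and lock its quarter-turn stud

### The arm

A 6-joint arm with a two-finger parallel gripper is mounted at the origin on the work surface; the furniture and walls round the work are solid. World frame = base frame: x ahead of the robot, y to its left, z up, the work surface at z = 0. Lengths are in m, angles in rad, forces in N, time in s.
With the tool pointing down it reaches from about 0.375 to 0.975 m from the base axis. Payload 3.8 kg.
Tool frame: the origin (TCP) lies midway between the tips of the shut fingers; the grasp point (between the pads) lies 19 mm behind it; x points along the fingers, z is the direction in which the jaws open and shut, and the axes are right-handed (so a half turn about x gives the same grasp; the last joint's range is limited). The gripper opens to 85 mm and grips with 20 to 120 N. Pads are 22 mm wide; open, the fingers measure 114 mm over their backs; the gripper's body (76 mm by 85 mm) begins 54 mm behind the grasp point. The pads swing forward as they close: fully open they stand 13 mm farther back than shut.
Start: joints at [1.172, 0.264, 1.604, -0, 1.274, -0.037], TCP at [0.239, 0.631, 0.193] pointing down, gripper open.
Joint ranges: [-2.63, 2.63], [-0.94, 2.18], [0.31, 2.57], [-1.31, 4.45], [0, 2.66], [-2.55, 2.55]. Speed limits (rad/s): [2.57, 2.57, 3.14, 3.14, 3.14, 3.14].

### API

Orientations are given as a rotation vector (axis times angle).
In Python, from workcell import * gives the robot as it stands. The module is installed in compiled form; this text tells all that it offers.
- The arm moves only by the tool carry_out, never from a script. Its arguments are lists of equal length, an entry for each row: "offset": the shift along the tool's x, y, z in cm, a list of three; "delta_rot": the turn, a rotation vector about the tool's x, y, z in degrees, a list of three. A call has exactly 5 rows; each row shifts and turns the commanded pose from where the row before left it, along the tool's axes as they then stand; what a row does not reach is not made up. A row lasts 1/12 s, in which the tool goes at most 41.7 mm and 7.16 degrees, less where a joint would pass 70% of its speed; a pose out of reach is approached as far as the arm can. A call is refused whole if a number of a shift passes 4.17 or a number of a turn 7.16, either way. A call with a gripper value outside its range is refused whole. "fingers" is the opening, from -1 (shut) to 1 (fully open), set as the call begins (left out, the last holds). The fingers move at their own pace and stop on an object; "newtons" is the grip in N (left out, the last holds). Time passes only in rows, so rows that do not move let the fingers close, or fill a call up. It gives the time, the measured TCP pose, the force and the opening at its end, in the units of the state.
- read_state(): the state, without advancing time (a new reading comes with each control period).
- read_camera(name): name is "scene" or "side" or "wrist"; returns (picture, depth): 400x640x3 uint8, red, green, blue; 400x640 float32, m along the optical axis (not along the pixel's ray), 0 where there is no reading.
- get_calibration(name): a dict with "fx", "fy", "cx", "cy" (pixels), "R" (3x3) and "t" (3): a world point X has camera coordinates R X + t; the wrist camera has in their place "mount" (4x4, takes a point from camera to tool coordinates, whose origin is the TCP and whose axes are the tool frame's). Camera axes: x right, y down, z forward; pixel columns grow to the right and rows downward; lengths in m; the calibration is good to about 2 mm. The wrist camera is an equidistant fisheye: a pixel r from the principal point sees the ray r / f radians off the axis. A picture is of the moment at which its call begins: read the wrist's pose just before it. get_calibration takes no time and is no camera call.
- finish_job(): hands the job in, once; it reports no verdict.
The state is a dict: "time": time; "q": joint angles; "joint_vel": joint speeds; "joint_torque": joint torques, N m; "tool_pos": TCP position; "tcp_rot": TCP orientation; "wrist_force": force on the tool from outside, world axes, zero at the start; "torque": the same for the moment, N m; "width": opening from 0.0 (shut) to 1.0 (fully open).
Only numpy, scipy, OpenCV 4.12 (cv2) and the standard library are available. Lean on these libraries where they do the work, as an engineer would, in place of code of your own. Each camera call takes 0.05 s, during which the arm holds its last target. There are 200 camera calls.

### The job

Shut the lid of the small grey junction box on the bench, then push the red winged stud in against its spring and turn it a quarter turn clockwise until it locks, without forcing it, and let go. Leave the upright steel sleeve and the hammer on the right of the box where they are.

Things in the scene. Friction and masses are not known exactly. Their poses are not given: they have to be found in the camera images.
- box: grey steel junction box bolted to the bench, 120 (x) x 170 (y) x 70 mm; origin at the centre of its underside on the bench, z up; its lid is hinged along the +y side (the robot's left), the stud is near the -y side
- lid (a joint): lid opening angle in rad: 0 shut, 0.5 to 0.9 at the start; it stays at the angle where it is left and takes only 1 to 3 N at its free edge to push shut
- lid_hinge (a point): midpoint of the lid's hinge line, which runs along the box's x axis; 89 mm to +y of the box centre, 70 mm above the bench. Axes: those of the lid: y points from the free edge to the hinge, z out of the lid's outer face
- lid_edge (a point): middle of the lid's free edge, on its outer face, 180 mm from the hinge line; 74 mm above the bench when shut. The lid is a flat 124 x 180 mm, 3 mm thick plate
- wing_grip (a point): centre of the stud's red wing, a bar 50 mm long (its x axis), 14 mm thick (y), 24 mm high (z along the stud, out of the lid). Stud out, it is 40 mm above the lid's face, the wing's underside 28 mm above it. Unlocked in the shut lid, the wing lies about along the box's x axis
- stud (a joint): turn of the stud in rad, growing clockwise seen from above: unlocked -0.05 to 0.10 (its cross pin then enters the receptacle's slot as the lid shuts), end stop 1.57. It turns beyond 0.3 only while pushed in past the cam; beyond 1.3 and let go, its pin springs up into the lock notch and stays; short of that it is not locked
- receptacle: dark steel post in the box under the stud, 40 x 36 x 32 mm, origin at the centre of its underside. On it sit the cam, notch and pad for the stud's pin. Cam depth differs from box to box: the stud must go in 3 to 13 mm; 1.5 mm deeper it meets a firm pad (20 N/mm), to be felt: 14 to 20 N of push in all is enough. The pin bears at most 25 N on these parts
- sleeve_a_mid (a point): centre of a dark upright steel sleeve, 44 mm diameter, 66 mm high, loose, to the right of the box: leave it alone
- stud_foot (a point): point on the stud's axis at the lid's outer face when the stud is out (it goes in with the stud); midway along the lid, 134 mm from the hinge line. The stem is 12 mm thick. The spring pushes back with 4 N at rest plus 0.5 N per mm pushed in
- hammer_mid (a point): middle of the orange hammer lying on the right of the bench, head towards the robot, 361 mm long, its handle up to 46 mm high, loose; this point is 25 mm above the bench: leave it alone

How it is judged:
On the way:
1. the lid is shut, the stud not yet turned (value of joint lid below 0.03 rad and value of joint stud below 0.5 rad), for 0.2 s.
At the end, for the whole second after the job is handed in: The lid is shut (within 0.03 rad) and the stud stands turned more than 1.27 rad, its pin in the lock notch; the sleeve and the hammer are within 20 mm of where they began (value of joint lid below 0.03 rad and value of joint stud above 1.27 rad and distance of each of sleeve_a_mid, hammer_mid from where it was at the start of the episode below 0.02 m); the robot touches nothing.
It fails at once if the stud is forced: its pin bears on the receptacle with more than 25 N (contact force between wing and receptacle above 25 N).
It fails at once if the sleeve or the hammer is pushed away (distance of any of sleeve_a_mid, hammer_mid from where it was at the start of the episode above 0.03 m).
It also fails if it takes over 51 s, if anything falls off the work surface, if the arm or the gripper's body presses on something with over 40 N, if the wrist force passes 120 N, or if a joint passes its speed limit or range.

## Working session

There is one attempt and no reset: what is moved stays moved. The work goes in short steps, Python scripts to look and compute and a tool call to move; the robot and the scene stay as the last step left them, time stands still between calls to the robot, and variables do not carry over. Pictures are saved under pics/ and viewed, about 8 in all and at most 12, crops included, and the job is handed in when it is done.

Besides the shell and the picture viewer there is one more tool, called after "Emit:" in YAML: its name, and indented under it one key for each argument. carry_out: Moves the arm, as the interface text tells. Its arguments: {"type":"object","properties":{"offset":{"type":"array"},"delta_rot":{"type":"array"},"fingers":{"type":"number"},"newtons":{"type":"number"}},"required":["offset","delta_rot"]}

```bash
mkdir -p pics; cat > h.py <<'E'
from workcell import *
import numpy as np, cv2
from scipy.spatial.transform import Rotation as Ro
def cloud(n):
    im,d=read_camera(n); c=get_calibration(n)
    v,u=np.mgrid[:400,:640]
    P=np.stack([(u-c['cx'])/c['fx']*d,(v-c['cy'])/c['fy']*d,d],-1)
    W=(P-np.array(c['t']))@np.array(c['R']); W[d==0]=np.nan
    return im,W
E
python3 - <<'E'
from h import *
s=read_state(); print(s)
ims=[]
for n in('scene','side'):
    im,W=cloud(n); np.save(n+'.npy',W); cv2.imwrite(f'{n}.png',im[...,::-1]); cv2.imwrite(f'pics/{n}1.png',im[...,::-1])
print(Ro.from_rotvec(s['tcp_rot']).as_matrix().round(3))
E
```

```text
{'time': 0.0, 'q': array([ 1.17215325e+00,  2.64766677e-01,  1.60538157e+00,  6.47585775e-06,
        1.27366843e+00, -3.68371915e-02]), 'joint_vel': array([-0.00013396, -0.00107852, -0.00078118, -0.00059883, -0.00055432,
       -0.00148101]), 'joint_torque': array([-7.67792644e-04, -5.15131080e+01, -3.67307603e+01, -4.05948285e-04,
        1.34934837e-02, -1.59443829e-05]), 'tool_pos': array([0.23857091, 0.63056847, 0.1914489 ]), 'tcp_rot': array([-0.93992248,  1.36084565,  0.93795563]), 'wrist_force': array([ 0.16392271,  0.59945504, -0.38210615]), 'torque': array([ 0.013837  ,  0.04831653, -0.01394228]), 'width': 1.0016824697927147}
[[-0.001 -0.935  0.354]
 [-0.002  0.354  0.935]
 [-1.     0.    -0.002]]
```

View pics/scene1.png

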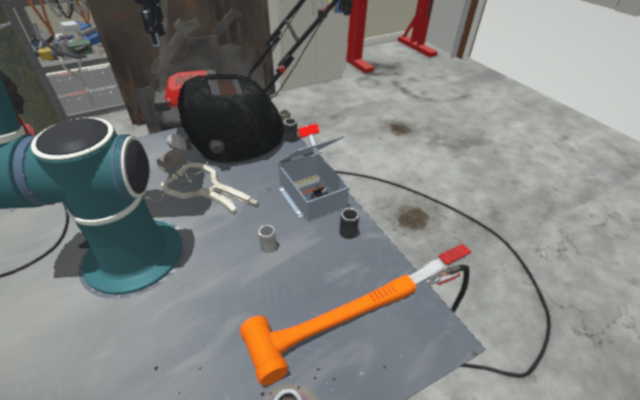

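View pics/side1.png

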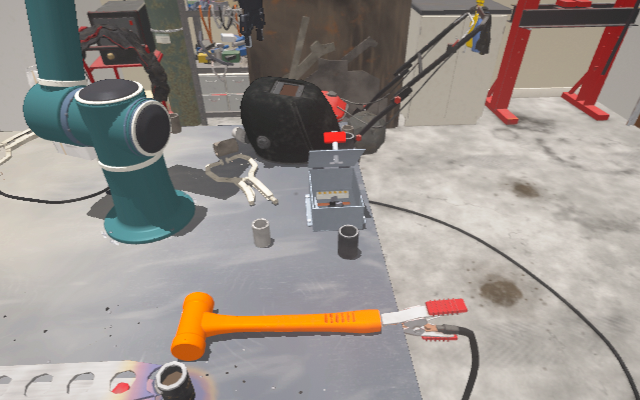

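The scene view shows the box at about (312,185), the lid ajar with the red wing at (308,130), and the dark sleeve at (349,222). In the side view the wing is at (335,137), the box at (337,200) and the sleeve at (348,240).

```bash
python3 - <<'E'
from h import *
for n,(u0,u1,v0,v1) in {'scene':(265,365,115,245),'side':(295,375,120,265)}.items():
    im=cv2.imread(n+'.png')[...,::-1].astype(int); W=np.load(n+'.npy')
    c=im[v0:v1,u0:u1].reshape(-1,3); P=W[v0:v1,u0:u1].reshape(-1,3)
    red=(c[:,0]>170)&(c[:,1]<80)&(c[:,2]<80)
    R=P[red]; R=R[np.abs(R-np.nanmedian(R,0)).max(1)<.06]; print(n,'red',len(R),R.mean(0).round(4),R.min(0).round(3),R.max(0).round(3))
    m=R.mean(0); U,S,V=np.linalg.svd(R-m); print(V.round(3),S.round(3))
    ok=(P[:,2]>.02)&(P[:,2]<.25)&(np.linalg.norm(P[:,:2]-m[:2],axis=1)<.3)&~red
    Q=P[ok]
    # top rim points
    r=Q[(Q[:,2]>.064)&(Q[:,2]<.074)]; print('rim',len(r), cv2.minAreaRect((r[:,:2]*1000).astype(np.float32)))
    for z in np.arange(.02,.25,.01):
        k=Q[(Q[:,2]>=z)&(Q[:,2]<z+.01)]
        if len(k): print(z.round(2),len(k),k.min(0).round(3)[:2],k.max(0).round(3)[:2],k.mean(0).round(3)[:2])
    cv2.imwrite(f'pics/c_{n}.png',cv2.resize(im[v0:v1,u0:u1,::-1].astype(np.uint8),None,fx=4,fy=4,interpolation=cv2.INTER_CUBIC))
a=cv2.imread('pics/c_scene.png');b=cv2.imread('pics/c_side.png');h=max(a.shape[0],b.shape[0])
p=lambda x:cv2.copyMakeBorder(x,0,h-x.shape[0],0,0,0)
cv2.imwrite('pics/both.png',np.hstack([p(a),p(b)]))
E
```

```text
scene red 167 [0.4587 0.0122 0.1972] [0.436 0.002 0.188] [0.484 0.021 0.206]
[[-0.998  0.04  -0.048]
 [-0.008  0.686  0.728]
 [-0.062 -0.727  0.684]] [0.181 0.078 0.024]
rim 544 ((465.3931579589844, 55.99957275390625), (486.7828674316406, 133.1034698486328), 86.50977325439453)
0.02 519 [ 0.274 -0.19 ] [0.54  0.274] [0.457 0.013]
0.03 591 [ 0.274 -0.19 ] [0.541 0.275] [ 0.452 -0.006]
0.04 676 [ 0.275 -0.189] [0.541 0.29 ] [ 0.454 -0.007]
0.05 698 [ 0.275 -0.19 ] [0.543 0.291] [0.452 0.003]
0.06 760 [ 0.282 -0.189] [0.548 0.29 ] [0.469 0.007]
0.07 124 [ 0.4  -0.09] [0.522 0.297] [0.457 0.129]
0.08 72 [0.399 0.065] [0.52  0.289] [0.453 0.198]
0.09 69 [0.4   0.054] [0.522 0.274] [0.453 0.191]
0.1 71 [0.4   0.044] [0.524 0.265] [0.447 0.184]
0.11 58 [0.401 0.034] [0.521 0.252] [0.444 0.166]
0.12 44 [0.4   0.023] [0.523 0.236] [0.443 0.14 ]
0.13 31 [0.401 0.011] [0.524 0.228] [0.449 0.062]
0.14 26 [ 0.4   -0.026] [0.516 0.011] [ 0.453 -0.003]
0.15 47 [ 0.401 -0.027] [ 0.523 -0.001] [ 0.461 -0.016]
0.16 43 [ 0.401 -0.023] [ 0.524 -0.006] [ 0.46  -0.016]
0.17 54 [ 0.401 -0.031] [0.523 0.002]
[... 755 characters left out ...]
303] [0.451 0.066]
0.08 158 [0.37  0.064] [0.525 0.303] [0.438 0.172]
0.09 183 [0.371 0.052] [0.526 0.304] [0.441 0.173]
0.1 197 [0.371 0.042] [0.524 0.304] [0.443 0.187]
0.11 189 [0.371 0.032] [0.525 0.284] [0.436 0.174]
0.12 181 [0.372 0.021] [0.526 0.265] [0.435 0.165]
0.13 158 [0.372 0.011] [0.525 0.241] [0.431 0.14 ]
0.14 147 [ 0.373 -0.027] [0.526 0.224] [0.43  0.109]
0.15 98 [ 0.384 -0.03 ] [0.525 0.207] [ 0.463 -0.009]
0.16 91 [ 0.403 -0.027] [ 0.526 -0.01 ] [ 0.465 -0.017]
0.17 93 [ 0.405 -0.033] [ 0.525 -0.002] [ 0.463 -0.024]
0.18 126 [ 0.405 -0.043] [0.526 0.009] [ 0.465 -0.024]
0.19 121 [ 0.404 -0.051] [0.527 0.006] [ 0.465 -0.044]
0.2 7 [0.458 0.015] [0.488 0.018] [0.468 0.018]
```

View pics/both.png

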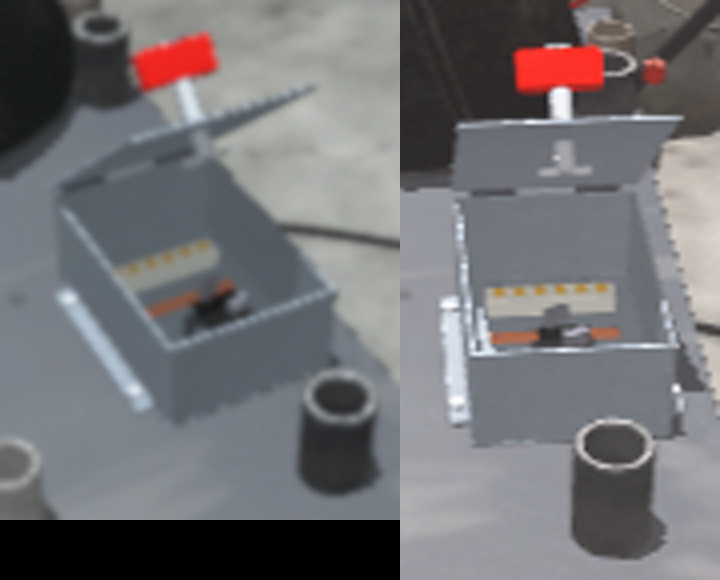

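Both crops show the box with sides nearly along the world axes. The lid is about 0.75 rad open, the wing is roughly along x, the dark sleeve is off the box's right end, and another sleeve is behind.

```bash
python3 - <<'E'
from h import *
for n in('scene','side'):
    W=np.load(n+'.npy'); P=W.reshape(-1,3); P=P[np.isfinite(P[:,0])]
    # front -y face
    f=P[(P[:,0]>.41)&(P[:,0]<.51)&(P[:,1]<-.07)&(P[:,1]>-.11)&(P[:,2]>.02)&(P[:,2]<.06)]
    a=np.polyfit(f[:,0],f[:,1],1); print(n,'front',len(f),a.round(4),'y at .462',np.polyval(a,.462).round(4))
    f=P[(P[:,0]>.38)&(P[:,0]<.42)&(P[:,1]<.06)&(P[:,1]>-.07)&(P[:,2]>.035)&(P[:,2]<.06)]
    if len(f)>5:
        a=np.polyfit(f[:,1],f[:,0],1); print('left',len(f),a.round(4), np.median(f[:,0]).round(4))
    # lid: underside plane
    f=P[(P[:,0]>.405)&(P[:,0]<.52)&(P[:,1]>-.048)&(P[:,1]<.06)&(P[:,2]>.085)&(P[:,2]<.195)]
    best=None
    rng=np.random.default_rng(0)
    for _ in range(500):
        q=f[rng.choice(len(f),3,False)]; nn=np.cross(q[1]-q[0],q[2]-q[0]); l=np.linalg.norm(nn)
        if l<1e-5: continue
        nn/=l; m=abs((f-q[0])@nn)<.002
        if best is None or m.sum()>best.sum(): best=m
    g=f[best]; c=g.mean(0); nn=np.linalg.svd(g-c)[2][2]; nn*=np.sign(nn[2]); print('lid n',nn.round(3),'ang',np.arctan2(-nn[1],nn[2]).round(3),len(g),c.round(4),g.min(0).round(3),g.max(0).round(3))
    # sleeve
    f=P[(P[:,0]>.45)&(P[:,0]<.62)&(P[:,1]<-.11)&(P[:,1]>-.24)&(P[:,2]>.015)&(P[:,2]<.08)]
    print('sleeve',len(f),f.min(0).round(3),f.max(0).round(3))
    # tall things
    for y in np.arange(-.5,.9,.1):
        f=P[(P[:,0]>.15)&(P[:,0]<.95)&(P[:,1]>y)&(P[:,1]<y+.1)&(P[:,2]<.6)&(P[:,2]>.02)]
        print(y.round(1),len(f),f.min(0).round(2) if len(f) else '',f.max(0).round(2) if len(f) else '')
E
```

```text
scene front 381 [ 0.0147 -0.0956] y at .462 -0.0888
left 150 [-0.0127  0.403 ] 0.4031
lid n [-0.009  0.688  0.726] ang -0.759 224 [ 0.4604 -0.0075  0.1579] [ 0.405 -0.046  0.094] [0.519 0.06  0.195]
sleeve 454 [ 0.455 -0.19   0.015] [ 0.5   -0.146  0.067]
-0.5 676 [ 0.15 -0.48  0.02] [ 0.21 -0.4   0.07]
-0.4 4410 [ 0.15 -0.4   0.02] [ 0.67 -0.3   0.06]
-0.3 0  
-0.2 757 [ 0.27 -0.19  0.02] [ 0.5  -0.1   0.07]
-0.1 1469 [ 0.4  -0.09  0.02] [ 0.52 -0.    0.2 ]
-0.0 1300 [0.28 0.   0.02] [0.52 0.09 0.21]
0.1 5 [0.25 0.12 0.02] [0.41 0.2  0.12]
0.2 6247 [0.15 0.2  0.02] [0.55 0.3  0.21]
0.3 1641 [0.15 0.3  0.02] [0.55 0.4  0.21]
0.4 68 [0.17 0.4  0.03] [0.43 0.45 0.21]
0.5 477 [0.2  0.56 0.24] [0.26 0.6  0.37]
0.6 295 [0.2  0.6  0.24] [0.28 0.69 0.37]
0.7 0  
0.8 0  
side front 555 [ 0.0116 -0.0968] y at .462 -0.0915
left 16 [-0.0107  0.405 ] 0.4053
lid n [-0.008  0.683  0.73 ] ang -0.752 604 [ 0.4616 -0.0009  0.1507] [ 0.405 -0.048  0.093] [0.52  0.06  0.195]
sleeve 562 [ 0.458 -0.193  0.015] [ 0.501 -0.149  0.069]
-0.5 1865 [ 0.15 -0.5   0.02] [ 0.21 -0.4   0.07]
-0.4 5123 [ 0.16 -0.4   0.02] [ 0.67 -0.31  0.06]
-0.3 0  
-0.2 894 [ 0.27 -0.19  0.02] [ 0.5  -0.1   0.07]
-0.1 1658 [ 0.4  -0.1   0.02] [ 0.53 -0.    0.2 ]
-0.0 1635 [0.23 0.   0.02] [0.53 0.09 0.21]
0.1 81 [0.22 0.1  0.02] [0.41 0.2  0.14]
0.2 5700 [0.15 0.2  0.02] [0.55 0.3  0.21]
0.3 1237 [0.15 0.3  0.02] [0.56 0.4  0.21]
0.4 29 [0.17 0.4  0.04] [0.4  0.43 0.21]
0.5 504 [0.2  0.55 0.24] [0.27 0.6  0.39]
0.6 391 [0.21 0.6  0.24] [0.28 0.7  0.38]
0.7 0  
0.8 0
```

Emit:
carry_out:
  offset:
    - [-3, 0, 0]
    - [-3, 0, 0]
    - [-3, 0, 0]
    - [-3, 0, 0]
    - [0, -3, -2]
  delta_rot:
    - [-7.1, 0, 0]
    - [-7.1, 0, 0]
    - [-7.1, 0, 0]
    - [0, 0, 0]
    - [0, 0, 0]
  fingers: -1
  newtons: 40

```text
time: 0.52
tool_pos: [0.2659, 0.617, 0.3207]
tcp_rot: [-1.213, 1.191, 1.225]
wrist_force: [1.2, 0.8, 0.8]
width: 0.296
```

Emit:
carry_out:
  offset:
    - [0, -2, -3.5]
    - [0, -2, -3.5]
    - [0, -2, -3.5]
    - [0, -1, -3.9]
    - [0, -1, -3.9]
  delta_rot:
    - [0, 0, 0]
    - [0, 0, 0]
    - [0, 0, 0]
    - [0, 0, 0]
    - [0, 0, 0]

```text
time: 0.93
tool_pos: [0.3514, 0.4274, 0.3119]
tcp_rot: [-1.217, 1.206, 1.216]
wrist_force: [0.4, -0.3, 0.1]
width: -0.004
```

Emit:
carry_out:
  offset:
    - [0, -1, -4]
    - [0, -1, -4]
    - [0, -1, -4]
    - [0, -1, -4]
    - [0, -1, -4]
  delta_rot:
    - [0, 0, 0]
    - [0, 0, 0]
    - [0, 0, 0]
    - [0, 0, 0]
    - [0, 0, 0]

```text
time: 1.35
tool_pos: [0.4026, 0.2279, 0.3124]
tcp_rot: [-1.217, 1.205, 1.217]
wrist_force: [1.0, -0.5, 0.7]
width: 0.002
```

Emit:
carry_out:
  offset:
    - [0, -0.3, -4]
    - [0, -0.3, -4]
    - [0, -0.3, -4]
    - [0, -0.3, -4]
    - [0, 0, -4]
  delta_rot:
    - [0, 0, 0]
    - [0, 0, 0]
    - [0, 0, 0]
    - [0, 0, 0]
    - [0, 0, 0]

```text
time: 1.77
tool_pos: [0.4165, 0.0282, 0.3125]
tcp_rot: [-1.217, 1.204, 1.217]
wrist_force: [0.5, -0.1, 0.3]
width: -0.002
```

Emit:
carry_out:
  offset:
    - [0, 0, -4]
    - [0, 0, -2]
    - [3, 0, 0]
    - [3, 0, 0]
    - [3, 0, 0]
  delta_rot:
    - [0, 0, 0]
    - [0, 0, 0]
    - [0, 0, 0]
    - [0, 0, 0]
    - [0, 0, 0]

```text
time: 2.18
tool_pos: [0.4176, -0.0308, 0.222]
tcp_rot: [-1.216, 1.204, 1.214]
wrist_force: [1.1, -0.1, -0.2]
width: -0.004
```

Emit:
carry_out:
  offset:
    - [2, 0, 0]
    - [2, 0, 0]
    - [1.5, 0, 0]
    - [1.5, 0, 0]
    - [1.5, 0, 0]
  delta_rot:
    - [0, 0, 0]
    - [0, 0, 0]
    - [0, 0, 0]
    - [0, 0, 0]
    - [0, 0, 0]

```text
time: 2.6
tool_pos: [0.417, -0.0299, 0.1366]
tcp_rot: [-1.216, 1.205, 1.217]
wrist_force: [0.1, 0.3, 1.3]
width: 0.001
```

Emit:
carry_out:
  offset:
    - [1, 0, 0]
    - [1, 0, 0]
    - [1, 0, 0]
    - [1, 0, 0]
    - [1, 0, 0]
  delta_rot:
    - [0, 0, 0]
    - [0, 0, 0]
    - [0, 0, 0]
    - [0, 0, 0]
    - [0, 0, 0]

```text
time: 3.02
tool_pos: [0.4179, -0.03, 0.0873]
tcp_rot: [-1.217, 1.204, 1.216]
wrist_force: [0.6, -0.2, 0.2]
width: -0.001
```

Emit:
carry_out:
  offset:
    - [0.5, 0, 0]
    - [0.4, 0, 0]
    - [0.2, 0, 0]
    - [0.2, 0, 0]
    - [0, 0, 0]
  delta_rot:
    - [0, 0, 0]
    - [0, 0, 0]
    - [0, 0, 0]
    - [0, 0, 0]
    - [0, 0, 0]

```text
time: 3.43
tool_pos: [0.4175, -0.0299, 0.0746]
tcp_rot: [-1.216, 1.205, 1.217]
wrist_force: [0.2, -0.2, 1.5]
width: 0.002
```

```bash
python3 - <<'E'
from h import *
print(read_state()['wrist_force'],read_state()['tool_pos'])
o=[]
for n,(u0,v0) in {'scene':(250,100),'side':(280,110)}.items():
    im,W=cloud(n); np.save(n+'.npy',W); cv2.imwrite(n+'.png',im[...,::-1])
    o.append(cv2.resize(im[v0:v0+150,u0:u0+100,::-1],None,fx=4,fy=4,interpolation=cv2.INTER_CUBIC))
cv2.imwrite('pics/shut.png',np.hstack(o))
E
```

```text
[ 0.15060548 -0.19303037  1.52061627] [ 0.41748878 -0.02993809  0.0746186 ]
```

View pics/shut.png

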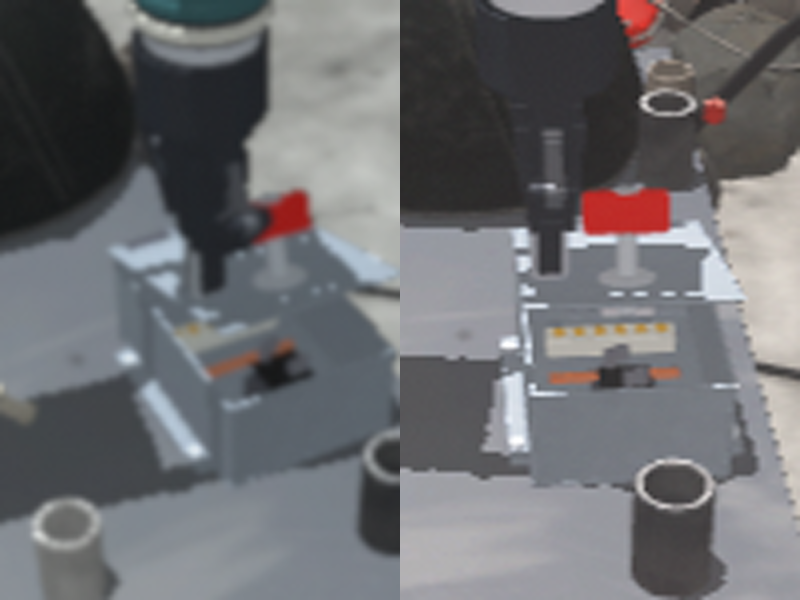

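The lid is still partly open, with the wing at about (285,212) in the left half and the fingertip at (208,285). I'll measure.

```bash
python3 - <<'E'
from h import *
for n in('scene','side'):
    im=cv2.imread(n+'.png')[...,::-1].astype(int); W=np.load(n+'.npy')
    P=W.reshape(-1,3); c=im.reshape(-1,3)
    k=(c[:,0]>150)&(c[:,1]<80)&(c[:,2]<80)&(np.abs(P-[.464,-.03,.15]).max(1)<.08)
    R=P[k]; print(n,len(R),R.mean(0).round(4),R.min(0).round(3),R.max(0).round(3)); 
    for x0,x1 in((.44,.455),(.475,.49),(.495,.51)):
      f=P[(P[:,0]>x0)&(P[:,0]<x1)&(P[:,1]>-.12)&(P[:,1]<.1)&(P[:,2]>.065)&~k]
      b=[(y.round(3),f[(f[:,1]>=y)&(f[:,1]<y+.02)][:,2].round(3)) for y in np.arange(-.12,.1,.02)]
      print(x0,[(y,np.median(z).round(3),z.max(),len(z)) for y,z in b if len(z)])
E
```

```text
scene 49 [ 0.4734 -0.0351  0.1566] [ 0.464 -0.039  0.146] [ 0.483 -0.03   0.166]
0.44 [(np.float64(-0.1), np.float64(0.46), np.float64(0.491), 196), (np.float64(-0.08), np.float64(0.123), np.float64(0.254), 22), (np.float64(-0.06), np.float64(0.309), np.float64(0.404), 160), (np.float64(-0.04), np.float64(0.112), np.float64(0.286), 28), (np.float64(-0.02), np.float64(0.105), np.float64(0.109), 16), (np.float64(0.0), np.float64(0.1), np.float64(0.1), 3), (np.float64(0.06), np.float64(0.079), np.float64(0.08), 8), (np.float64(0.08), np.float64(0.074), np.float64(0.075), 4)]
0.475 [(np.float64(-0.1), np.float64(0.098), np.float64(0.13), 24), (np.float64(-0.08), np.float64(0.123), np.float64(0.127), 19), (np.float64(-0.06), np.float64(0.118), np.float64(0.12), 19), (np.float64(-0.04), np.float64(0.149), np.float64(0.167), 41), (np.float64(-0.02), np.float64(0.106), np.float64(0.106), 6), (np.float64(0.0), np.float64(0.097), np.float64(0.099), 7)]
0.495 [(np.float64(-0.1), np.float64(0.099), np.float64(0.13), 22), (np.float64(-0.08), np.float64(0.123), np.float64(0.128), 23), (np.float64(
[... 1372 characters left out ...]
4(0.095), 9), (np.float64(0.04), np.float64(0.087), np.float64(0.091), 6)]
0.495 [(np.float64(-0.1), np.float64(0.071), np.float64(0.13), 32), (np.float64(-0.08), np.float64(0.125), np.float64(0.128), 21), (np.float64(-0.06), np.float64(0.118), np.float64(0.121), 14), (np.float64(-0.04), np.float64(0.112), np.float64(0.115), 19), (np.float64(-0.02), np.float64(0.105), np.float64(0.108), 13), (np.float64(0.0), np.float64(0.099), np.float64(0.102), 11), (np.float64(0.02), np.float64(0.092), np.float64(0.097), 12), (np.float64(0.04), np.float64(0.088), np.float64(0.09), 10), (np.float64(0.06), np.float64(0.081), np.float64(0.082), 3), (np.float64(0.08), np.float64(0.077), np.float64(0.077), 1)]
```

```bash
python3 - <<'E'
from h import *
for n,us,vs in(('scene',range(294,312,3),range(140,182,4)),('side',range(408,426,3),range(150,186,4))):
    W=np.load(n+'.npy')
    for v in vs: print(n,v,[tuple((W[v,u]*1000).round().astype(int)) if np.isfinite(W[v,u,0]) else 0 for u in us])
c=get_calibration('scene');d=get_calibration('side')
for k in(c,d):
  for X in([.4175,-.03,.0746],[.4175,-.03,.11],[.464,-.037,.157]):
    p=k['R']@np.array(X)+k['t']; print((p[0]/p[2]*k['fx']+k['cx']).round(),(p[1]/p[2]*k['fy']+k['cy']).round())
E
```

```text
scene 140 [(np.int64(404), np.int64(-24), np.int64(207)), (np.int64(403), np.int64(-43), np.int64(219)), (np.int64(408), np.int64(-47), np.int64(219)), (np.int64(408), np.int64(-62), np.int64(229)), (np.int64(413), np.int64(-67), np.int64(230)), (np.int64(421), np.int64(-66), np.int64(227))]
scene 144 [(np.int64(404), np.int64(-23), np.int64(195)), (np.int64(400), np.int64(-47), np.int64(211)), (np.int64(408), np.int64(-47), np.int64(209)), (np.int64(407), np.int64(-64), np.int64(220)), (np.int64(411), np.int64(-70), np.int64(223)), (np.int64(418), np.int64(-71), np.int64(221))]
scene 148 [(np.int64(403), np.int64(-24), np.int64(185)), (np.int64(401), np.int64(-46), np.int64(200)), (np.int64(408), np.int64(-47), np.int64(198)), (np.int64(408), np.int64(-61), np.int64(207)), (np.int64(413), np.int64(-66), np.int64(209)), (np.int64(416), np.int64(-75), np.int64(213))]
scene 152 [(np.int64(406), np.int64(-16), np.int64(168)), (np.int64(402), np.int64(-42), np.int64(186)), (np.int64(409), np.int64(-45), np.int64(186)), (np.int64(416), np.int64(-44), np.int64(183)), (np.int64(425), np.int
[... 4266 characters left out ...]
(-799))]
side 178 [(np.int64(1087), np.int64(1296), np.int64(-789)), (np.int64(1113), np.int64(1314), np.int64(-802)), (np.int64(1132), np.int64(1309), np.int64(-800)), (np.int64(1148), np.int64(1299), np.int64(-794)), (np.int64(1165), np.int64(1291), np.int64(-789)), (np.int64(1190), np.int64(1303), np.int64(-798))]
side 182 [(np.int64(1082), np.int64(1269), np.int64(-802)), (np.int64(1103), np.int64(1272), np.int64(-805)), (np.int64(1117), np.int64(1256), np.int64(-795)), (np.int64(1139), np.int64(1262), np.int64(-800)), (np.int64(1156), np.int64(1252), np.int64(-794)), (np.int64(1179), np.int64(1262), np.int64(-802))]
301.0 184.0
301.0 173.0
320.0 154.0
316.0 191.0
316.0 179.0
336.0 163.0
```

```bash
cat >> h.py <<'E'
def lid():
    for n in('scene','side'):
        im,W=cloud(n); np.save(n+'.npy',W); cv2.imwrite(n+'.png',im[...,::-1])
        P=W.reshape(-1,3); c=im.reshape(-1,3).astype(int)
        k=(c[:,0]>150)&(c[:,1]<80)&(c[:,2]<80)&(np.abs(P-[.464,-.03,.15]).max(1)<.08)
        R=P[k]; print(n,'red',len(R),R.mean(0).round(4),R.min(0).round(3),R.max(0).round(3))
        f=P[(P[:,0]>.49)&(P[:,0]<.515)&(P[:,1]>-.08)&(P[:,1]<.05)&(P[:,2]>.065)&(P[:,2]<.25)&~k]
        if len(f)>5: a=np.polyfit(f[:,1],f[:,2],1); print('lid angle',-np.arctan(a[0]).round(3),len(f),'z at y=-.09',np.polyval(a,-.09).round(4))
E
python3 - <<'E'
from h import *
lid(); s=read_state(); print(s['time'],s['wrist_force'],s['tool_pos'],s['torque'])
E
```

```text
scene red 49 [ 0.4734 -0.0352  0.1566] [ 0.462 -0.039  0.147] [ 0.484 -0.031  0.166]
lid angle 0.309 146 z at y=-.09 0.13
side red 208 [ 0.4637 -0.0373  0.158 ] [ 0.441 -0.042  0.147] [ 0.486 -0.026  0.169]
lid angle 0.311 158 z at y=-.09 0.1313
3.6333 [-0.35368718 -0.03349406  0.48386798] [ 0.41785242 -0.02997533  0.07512816] [0.00134071 0.04054437 0.00888333]
```

```bash
python3 - <<'E'
from h import *
im,d=read_camera('wrist'); print(get_calibration('wrist')); cv2.imwrite('pics/w1.png',im[...,::-1])
E
```

```text
{'fx': 309.70691628693146, 'fy': 309.70691628693146, 'cx': 320.5221645915778, 'cy': 202.4785809071974, 'mount': array([[ 2.31904322e-04, -3.13348974e-01,  9.49638019e-01,
        -1.81820807e-01],
       [ 3.81691893e-04, -9.49637947e-01, -3.13349043e-01,
         8.05427027e-02],
       [ 9.99999900e-01,  4.35136130e-04, -1.00622381e-04,
         2.52746501e-04],
       [ 0.00000000e+00,  0.00000000e+00,  0.00000000e+00,
         1.00000000e+00]])}
```

View pics/w1.png

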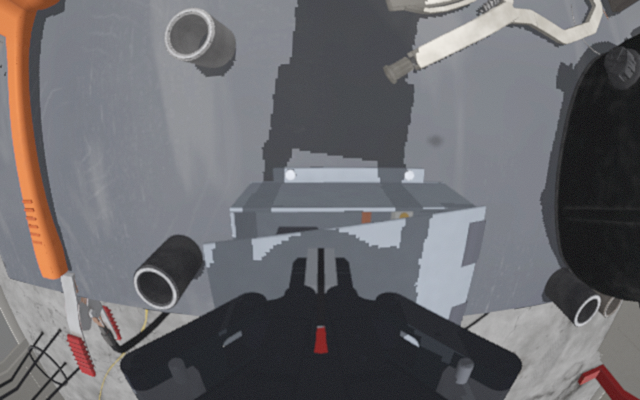

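The fingertips' lower end is hidden by the lid: TCP z is 0.075, but the lid surface there is at 0.11. The tips seem to have passed the thin plate with almost no force. I'll back out and check.

Emit:
carry_out:
  offset:
    - [-1, 0, 0]
    - [-1.5, 0, 0]
    - [-2, 0, 0]
    - [-2, 0, 0]
    - [-2, 0, 0]
  delta_rot:
    - [0, 0, 0]
    - [0, 0, 0]
    - [0, 0, 0]
    - [0, 0, 0]
    - [0, 0, 0]

```text
time: 4.1
tool_pos: [0.4175, -0.0299, 0.1615]
tcp_rot: [-1.217, 1.204, 1.216]
wrist_force: [1.3, -0.1, 0.4]
width: -0.003
```

```bash
python3 - <<'E'
from h import *
lid(); s=read_state(); print(s['wrist_force'],s['tool_pos'])
W=np.load('scene.npy'); P=W.reshape(-1,3)
f=P[(abs(P[:,0]-.4175)<.03)&(abs(P[:,1]+.03)<.04)&(P[:,2]>.12)&(P[:,2]<.3)]; print(np.percentile(f[:,2],[0,2,5,10]).round(3),len(f))
o=[]
for n,(u0,v0) in {'scene':(250,100),'side':(280,110)}.items():
    o.append(cv2.resize(cv2.imread(n+'.png')[v0:v0+150,u0:u0+100],None,fx=4,fy=4,interpolation=cv2.INTER_CUBIC))
cv2.imwrite('pics/up.png',np.hstack(o))
E
```

```text
scene red 115 [ 0.4595 -0.0346  0.1559] [ 0.439 -0.04   0.146] [ 0.484 -0.03   0.164]
lid angle 0.312 145 z at y=-.09 0.1303
side red 208 [ 0.4637 -0.0372  0.1578] [ 0.441 -0.043  0.146] [ 0.487 -0.024  0.168]
lid angle 0.311 157 z at y=-.09 0.1313
[ 0.04711773 -0.01558097  0.73671784] [ 0.42080266 -0.03036417  0.16452756]
[0.12  0.121 0.123 0.154] 618
```

View pics/up.png

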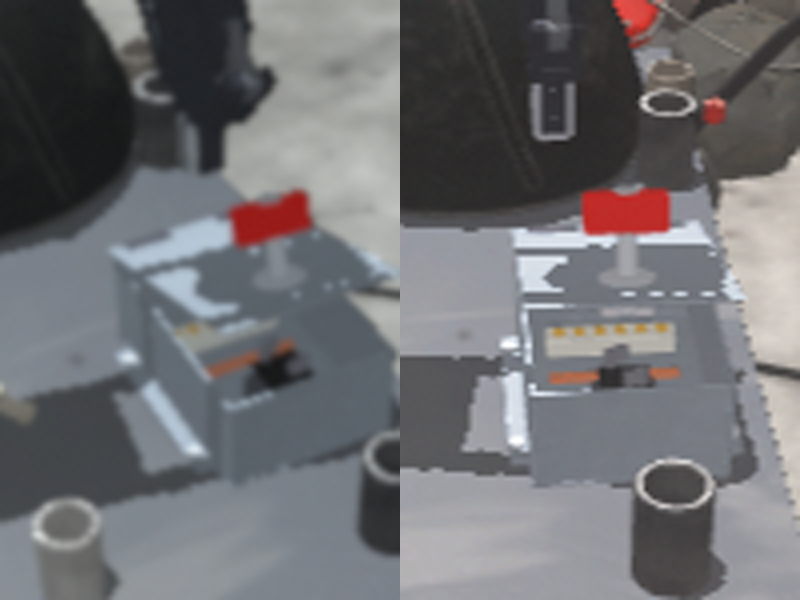

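The tip is clear now. The lid stayed at 0.31 rad and has no hole, and the gripper's knuckle probably pushed the lid through the wing. I'll push slowly on the solid wing instead, straight above the stud.

Emit:
carry_out:
  offset:
    - [-2.5, 0, 0]
    - [0, -2.2, -0.5]
    - [0, -2.2, -0.5]
    - [1, 0, 0]
    - [0.5, 0, 0]
  delta_rot:
    - [0, 0, 0]
    - [0, 0, 0]
    - [0, 0, 0]
    - [0, 0, 0]
    - [0, 0, 0]

```text
time: 4.62
tool_pos: [0.4615, -0.0396, 0.1687]
tcp_rot: [-1.215, 1.206, 1.218]
wrist_force: [0.1, -0.2, -0.4]
width: 0.003
```

Emit:
carry_out:
  offset:
    - [0.6, 0, 0]
    - [0.6, 0, 0]
    - [0.6, 0, 0]
    - [0.6, 0, 0]
    - [0.6, 0, 0]
  delta_rot:
    - [0, 0, 0]
    - [0, 0, 0]
    - [0, 0, 0]
    - [0, 0, 0]
    - [0, 0, 0]

```text
time: 5.03
tool_pos: [0.4611, -0.0394, 0.139]
tcp_rot: [-1.216, 1.205, 1.217]
wrist_force: [0.4, 0.1, -0.1]
width: -0.001
```

```bash
python3 - <<'E'
from h import *
lid(); s=read_state(); print(s['wrist_force'],s['tool_pos'])
E
```

```text
scene red 137 [ 0.4564 -0.034   0.1558] [ 0.436 -0.04   0.144] [ 0.482 -0.022  0.166]
lid angle 0.312 147 z at y=-.09 0.1303
side red 207 [ 0.4638 -0.0371  0.1579] [ 0.441 -0.045  0.147] [ 0.486 -0.025  0.169]
lid angle 0.312 159 z at y=-.09 0.1312
[ 0.10079984  0.4237723  -0.4650046 ] [ 0.46034516 -0.03930835  0.13834724]
```

```bash
python3 - <<'E'
from h import *
o=[]
for n,(u0,v0) in {'scene':(250,100),'side':(280,110)}.items():
    o.append(cv2.resize(cv2.imread(n+'.png')[v0:v0+100,u0:u0+100],None,fx=4,fy=4,interpolation=cv2.INTER_CUBIC))
im,d=read_camera('wrist'); w=cv2.resize(im[100:,170:470,::-1],(800,800))[200:,]
cv2.imwrite('pics/p2.png',np.vstack([np.hstack(o),cv2.resize(w,(800,600))])[:, :][:1000:1])
cv2.imwrite('pics/p3.png',cv2.resize(cv2.imread('pics/p2.png'),(480,600)))
E
```

```text
(no output)
```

View pics/p3.png

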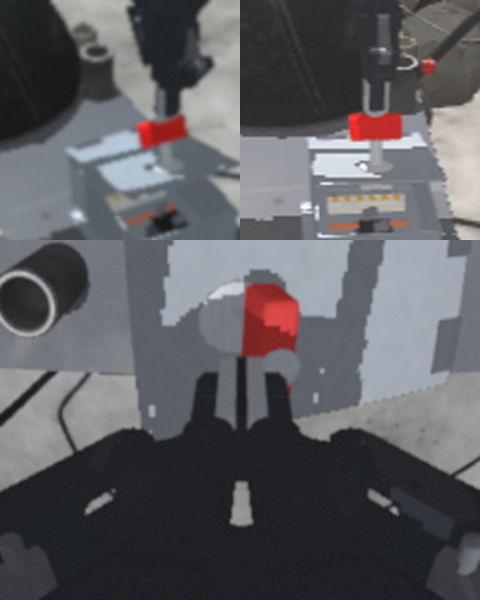

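```bash
python3 - <<'E'
from h import *
for n in('scene','side'):
    im=cv2.imread(n+'.png')[...,::-1].astype(int);P=np.load(n+'.npy').reshape(-1,3);c=im.reshape(-1,3)
    red=(c[:,0]>150)&(c[:,1]<80)
    f=P[(abs(P[:,0]-.461)<.03)&(abs(P[:,1]+.04)<.04)&(P[:,2]>.125)&(P[:,2]<.24)&~red]
    print(n)
    for z in np.arange(.12,.24,.01):
        g=f[(f[:,2]>=z)&(f[:,2]<z+.01)]
        if len(g): print(z.round(2),len(g),g.min(0).round(3),np.median(g,0).round(3),g.max(0).round(3))
s=read_state(); print(s['q'], s['tool_pos'],s['width'],s['time'])
E
```

```text
scene
0.12 30 [ 0.433 -0.08   0.125] [ 0.46  -0.075  0.126] [ 0.488 -0.037  0.129]
0.13 20 [ 0.456 -0.043  0.13 ] [ 0.461 -0.039  0.135] [ 0.469 -0.034  0.14 ]
0.14 32 [ 0.438 -0.042  0.14 ] [ 0.466 -0.038  0.146] [ 0.487 -0.026  0.15 ]
0.15 7 [ 0.438 -0.039  0.15 ] [ 0.483 -0.036  0.152] [ 0.486 -0.026  0.157]
0.16 35 [ 0.443 -0.036  0.161] [ 0.465 -0.031  0.164] [ 0.487 -0.02   0.167]
0.17 6 [ 0.453 -0.045  0.177] [ 0.459 -0.044  0.178] [ 0.468 -0.044  0.179]
0.18 30 [ 0.451 -0.053  0.18 ] [ 0.455 -0.046  0.186] [ 0.468 -0.031  0.19 ]
0.19 36 [ 0.451 -0.054  0.19 ] [ 0.456 -0.05   0.195] [ 0.47  -0.036  0.199]
0.2 42 [ 0.45  -0.054  0.2  ] [ 0.456 -0.049  0.205] [ 0.47  -0.035  0.21 ]
0.21 17 [ 0.449 -0.055  0.211] [ 0.452 -0.044  0.214] [ 0.464 -0.031  0.22 ]
0.22 71 [ 0.447 -0.073  0.22 ] [ 0.451 -0.047  0.226] [ 0.476 -0.007  0.23 ]
0.23 55 [ 0.449 -0.08   0.23 ] [ 0.45  -0.053  0.234] [ 0.472 -0.003  0.24 ]
side
0.12 46 [ 0.431 -0.08   0.125] [ 0.463 -0.075  0.127] [ 0.49  -0.043  0.13 ]
0.13 25 [ 0.459 -0.046  0.13 ] [ 0.466 -0.043  0.135] [ 0.471 -0.036  0.14 ]
0.14 24 [ 0.44
[... 218 characters left out ...]
7 8 [ 0.457 -0.049  0.177] [ 0.464 -0.047  0.178] [ 0.471 -0.045  0.18 ]
0.18 30 [ 0.453 -0.055  0.18 ] [ 0.462 -0.049  0.186] [ 0.473 -0.046  0.19 ]
0.19 39 [ 0.453 -0.057  0.19 ] [ 0.461 -0.053  0.194] [ 0.473 -0.046  0.2  ]
0.2 43 [ 0.452 -0.057  0.2  ] [ 0.461 -0.054  0.205] [ 0.472 -0.045  0.21 ]
0.21 19 [ 0.451 -0.056  0.21 ] [ 0.463 -0.054  0.213] [ 0.474 -0.034  0.219]
0.22 30 [ 0.45  -0.077  0.222] [ 0.458 -0.072  0.227] [ 0.475 -0.033  0.23 ]
0.23 27 [ 0.45  -0.079  0.23 ] [ 0.456 -0.073  0.233] [ 0.474 -0.053  0.24 ]
[-1.39137526e-01 -1.02341536e-01  2.10024854e+00 -7.89913946e-06
  1.14496152e+00 -1.71991581e+00] [ 0.46094473 -0.03941163  0.13910288] -0.0020779629823901597 5.1833
```

The visible shut fingertips end at z about 0.176 while the reported TCP is 0.139, so the real tips sit about 37 mm behind the reported TCP. That explains the partly shut lid: it was a real contact and I simply stopped too high. I'll push on with this offset.

Emit:
carry_out:
  offset:
    - [1, 0, 0]
    - [0.8, 0, 0]
    - [0.8, 0, 0]
    - [0.8, 0, 0]
    - [0.6, 0, 0]
  delta_rot:
    - [0, 0, 0]
    - [0, 0, 0]
    - [0, 0, 0]
    - [0, 0, 0]
    - [0, 0, 0]

```text
time: 5.6
tool_pos: [0.4639, -0.0466, 0.1021]
tcp_rot: [-1.232, 1.21, 1.21]
wrist_force: [-4.6, -25.9, 15.7]
width: 0.003
```

Emit:
carry_out:
  offset:
    - [0.4, 0, 0]
    - [0.3, 0, 0]
    - [0.2, 0, 0]
    - [0.1, 0, 0]
    - [0, 0, 0]
  delta_rot:
    - [0, 0, 0]
    - [0, 0, 0]
    - [0, 0, 0]
    - [0, 0, 0]
    - [0, 0, 0]

```text
time: 6.02
tool_pos: [0.4642, -0.0498, 0.0932]
tcp_rot: [-1.236, 1.213, 1.208]
wrist_force: [-5.7, -33.1, 16.7]
width: 0.003
```

```bash
python3 - <<'E'
from h import *
lid(); s=read_state(); print(s['wrist_force'],s['tool_pos'])
E
```

```text
scene red 76 [ 0.4492 -0.0465  0.1237] [ 0.437 -0.051  0.088] [0.479 0.007 0.135]
lid angle 0.177 129 z at y=-.09 0.1051
side red 164 [ 0.4629 -0.05    0.1257] [ 0.44  -0.055  0.115] [ 0.489 -0.039  0.137]
lid angle 0.178 190 z at y=-.09 0.1065
[ -5.88410714 -32.3190408   15.28518057] [ 0.46421983 -0.04980308  0.0934201 ]
```

Side force is 33 N, so the tips are wedging off the wing's edge. I'll back off and push on the lid plate itself, which worked the first time.

Emit:
carry_out:
  offset:
    - [-1, 0, 0]
    - [-1.5, 0, 0]
    - [-2, 0, 0]
    - [-2, 0, 0]
    - [0, 0, 0]
  delta_rot:
    - [0, 0, 0]
    - [0, 0, 0]
    - [0, 0, 0]
    - [0, 0, 0]
    - [0, 0, 0]

```text
time: 6.53
tool_pos: [0.4646, -0.0402, 0.1586]
tcp_rot: [-1.22, 1.2, 1.21]
wrist_force: [0.9, -0.5, 1.0]
width: 0.001
```

```bash
python3 - <<'E'
from h import *
lid(); s=read_state(); print(s['wrist_force'],s['tool_pos'],Ro.from_rotvec(s['tcp_rot']).as_matrix().round(3))
E
```

```text
scene red 124 [ 0.4563 -0.0395  0.1487] [ 0.438 -0.044  0.134] [ 0.483 -0.032  0.159]
lid angle 0.25 153 z at y=-.09 0.1184
side red 209 [ 0.4637 -0.0421  0.1505] [ 0.44  -0.048  0.138] [ 0.487 -0.032  0.161]
lid angle 0.251 181 z at y=-.09 0.1198
[-0.9513903  -1.0816874  -0.24367574] [ 0.46217639 -0.03962665  0.1549595 ] [[ 0.002 -1.    -0.01 ]
 [-0.    -0.01   1.   ]
 [-1.    -0.002 -0.   ]]
```

Emit:
carry_out:
  offset:
    - [0, 2.4, -1.3]
    - [0, 2.3, -1.2]
    - [2.5, 0, 0]
    - [2.5, 0, 0]
    - [1.5, 0, 0]
  delta_rot:
    - [0, 0, 0]
    - [0, 0, 0]
    - [0, 0, 0]
    - [0, 0, 0]
    - [0, 0, 0]

```text
time: 7.05
tool_pos: [0.4118, -0.0645, 0.0859]
tcp_rot: [-1.213, 1.207, 1.22]
wrist_force: [-1.0, 0.4, -1.0]
width: -0.004
```

Emit:
carry_out:
  offset:
    - [1, 0, 0]
    - [0.8, 0, 0]
    - [0.8, 0, 0]
    - [0.8, 0, 0]
    - [0.6, 0, 0]
  delta_rot:
    - [0, 0, 0]
    - [0, 0, 0]
    - [0, 0, 0]
    - [0, 0, 0]
    - [0, 0, 0]

```text
time: 7.47
tool_pos: [0.4152, -0.065, 0.0492]
tcp_rot: [-1.217, 1.204, 1.216]
wrist_force: [-0.6, -0.4, -0.1]
width: 0.001
```

```bash
python3 - <<'E'
from h import *
lid(); s=read_state(); print(s['wrist_force'],s['tool_pos'])
E
```

```text
scene red 39 [ 0.4735 -0.0497  0.13  ] [ 0.46  -0.053  0.121] [ 0.482 -0.044  0.138]
lid angle 0.089 158 z at y=-.09 0.0891
side red 194 [ 0.4636 -0.0537  0.1286] [ 0.442 -0.059  0.115] [ 0.486 -0.044  0.139]
lid angle 0.086 233 z at y=-.09 0.0898
[0.45560087 0.01545902 0.23459908] [ 0.41426284 -0.06476659  0.04887149]
```

Emit:
carry_out:
  offset:
    - [0.4, 0, 0]
    - [0.4, 0, 0]
    - [0.3, 0, 0]
    - [0.2, 0, 0]
    - [0.1, 0, 0]
  delta_rot:
    - [0, 0, 0]
    - [0, 0, 0]
    - [0, 0, 0]
    - [0, 0, 0]
    - [0, 0, 0]

```text
time: 7.98
tool_pos: [0.4149, -0.065, 0.0356]
tcp_rot: [-1.217, 1.204, 1.217]
wrist_force: [0.2, 1.0, 0.3]
width: 0.0
```

```bash
python3 - <<'E'
from h import *
lid(); s=read_state(); print(s['wrist_force'],s['tool_pos'])
E
```

```text
scene red 30 [ 0.4731 -0.0545  0.1211] [ 0.456 -0.058  0.114] [ 0.482 -0.049  0.126]
lid angle -0.001 187 z at y=-.09 0.0734
side red 194 [ 0.4634 -0.0573  0.1179] [ 0.441 -0.062  0.075] [ 0.489 -0.001  0.129]
lid angle 0.01 274 z at y=-.09 0.0766
[-0.28280421 -0.90462881 -0.59836407] [ 0.41483285 -0.06496438  0.03571917]
```

Emit:
carry_out:
  offset:
    - [0.1, 0, 0]
    - [0.1, 0, 0]
    - [0.1, 0, 0]
    - [0, 0, 0]
    - [0, 0, 0]
  delta_rot:
    - [0, 0, 0]
    - [0, 0, 0]
    - [0, 0, 0]
    - [0, 0, 0]
    - [0, 0, 0]

```text
time: 8.5
tool_pos: [0.4151, -0.065, 0.0353]
tcp_rot: [-1.216, 1.205, 1.217]
wrist_force: [-8.4, 1.4, 20.1]
width: 0.001
```

Emit:
carry_out:
  offset:
    - [-1, 0, 0]
    - [-2, 0, 0]
    - [-3, 0, 0]
    - [-3, 0, 0]
    - [0, 0, 0]
  delta_rot:
    - [0, 0, 0]
    - [0, 0, 0]
    - [0, 0, 0]
    - [0, 0, 0]
    - [0, 0, 0]
  fingers: 0.2

```text
time: 8.92
tool_pos: [0.4196, -0.066, 0.1292]
tcp_rot: [-1.224, 1.198, 1.207]
wrist_force: [1.8, -1.0, 0.9]
width: 0.599
```

```bash
python3 - <<'E'
from h import *
lid(); s=read_state(); print(s['wrist_force'],s['tool_pos'],s['width'])
o=[]
for n in('scene','side'):
    im=cv2.imread(n+'.png')[...,::-1].astype(int);P=np.load(n+'.npy').reshape(-1,3);c=im.reshape(-1,3)
    k=(c[:,0]>100)&(c[:,1]<.4*c[:,0])&(c[:,2]<.4*c[:,0])&(np.abs(P-[.464,-.05,.114]).max(1)<.03)
    R=P[k]; a=np.polyfit(R[:,0],R[:,1],1); print(n,len(R),R.min(0).round(4),R.max(0).round(4),'yaw',a[0].round(3))
    t=R[R[:,2]>R[:,2].max()-.004]; print('top',len(t),t.mean(0).round(4))
    f=R[R[:,2]<.122]; a=np.polyfit(f[:,0],f[:,1],1); print('front',len(f),'y@.464',np.polyval(a,.464).round(4),a[0].round(3),np.percentile(f[:,0],[1,99]).round(4))
    u0,v0={'scene':(250,100),'side':(280,110)}[n]
    o.append(cv2.resize(cv2.imread(n+'.png')[v0:v0+120,u0:u0+100],None,fx=4,fy=4,interpolation=cv2.INTER_CUBIC))
cv2.imwrite('pics/q.png',np.hstack(o))
E
```

```text
scene red 34 [ 0.4599 -0.0544  0.1232] [ 0.438 -0.057  0.118] [ 0.482 -0.048  0.126]
lid angle -0.001 177 z at y=-.09 0.0735
side red 195 [ 0.4634 -0.057   0.1177] [ 0.442 -0.062  0.077] [ 0.488 -0.004  0.129]
lid angle 0.006 268 z at y=-.09 0.0762
[ 0.03101631  0.32352477 -1.36401048] [ 0.4164987  -0.06533222  0.12462827] 0.600644533487024
scene 121 [ 0.4378 -0.0577  0.1039] [ 0.4826 -0.0469  0.1264] yaw -0.01
top 28 [ 0.4591 -0.0538  0.1245]
front 90 y@.464 -0.0554 -0.018 [0.4379 0.4817]
side 184 [ 0.4415 -0.0621  0.1047] [ 0.4879 -0.0445  0.1287] yaw 0.015
top 50 [ 0.4628 -0.0549  0.1266]
front 117 y@.464 -0.0581 0.027 [0.4416 0.4858]
```

View pics/q.png

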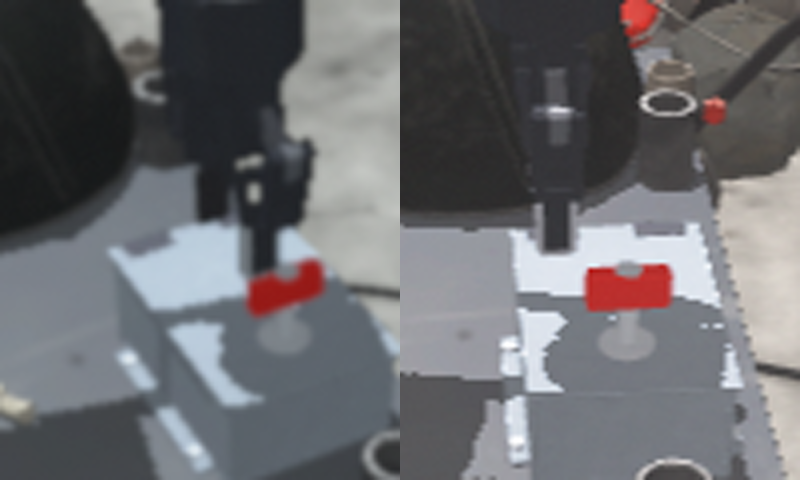

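The lid is shut: its angle reads about 0, and the push resistance rose sharply at the stop. The wing is at about (0.4625, -0.050) and along x. Next I'll centre over it and lower, with the jaws opening along y.

Emit:
carry_out:
  offset:
    - [0, -2.3, 0.8]
    - [0, -2.3, 0.7]
    - [0, 0, 0]
    - [2, 0, 0]
    - [1, 0, 0]
  delta_rot:
    - [0, 0, 0]
    - [0, 0, 0]
    - [0, 0, 0]
    - [0, 0, 0]
    - [0, 0, 0]

```text
time: 9.43
tool_pos: [0.459, -0.0492, 0.0902]
tcp_rot: [-1.215, 1.207, 1.22]
wrist_force: [0.0, 0.0, -0.9]
width: 0.601
```

Emit:
carry_out:
  offset:
    - [1, 0, 0]
    - [1, 0, 0]
    - [1, 0, 0]
    - [0.6, 0, 0]
    - [0, 0, 0]
  delta_rot:
    - [0, 0, 0]
    - [0, 0, 0]
    - [0, 0, 0]
    - [0, 0, 0]
    - [0, 0, 0]

```text
time: 9.85
tool_pos: [0.459, -0.0494, 0.055]
tcp_rot: [-1.214, 1.207, 1.219]
wrist_force: [-0.5, 0.8, -0.6]
width: 0.598
```

Emit:
carry_out:
  offset:
    - [-0.3, -0.4, 0]
    - [0, 0, 0]
    - [0, 0, 0]
    - [0, 0, 0]
    - [0, 0, 0]
  delta_rot:
    - [0, 0, 0]
    - [0, 0, 0]
    - [0, 0, 0]
    - [0, 0, 0]
    - [0, 0, 0]

```text
time: 10.27
tool_pos: [0.4652, -0.0496, 0.0604]
tcp_rot: [-1.217, 1.204, 1.216]
wrist_force: [-0.4, -0.7, 0.5]
width: 0.599
```

Emit:
carry_out:
  offset:
    - [0, 0, 0]
    - [0, 0, 0]
    - [0, 0, 0]
    - [0, 0, 0]
    - [0, 0, 0]
  delta_rot:
    - [0, 0, 0]
    - [0, 0, 0]
    - [0, 0, 0]
    - [0, 0, 0]
    - [0, 0, 0]
  fingers: -1
  newtons: 60

```text
time: 10.68
tool_pos: [0.4647, -0.0497, 0.06]
tcp_rot: [-1.217, 1.205, 1.217]
wrist_force: [-2.1, 0.6, 2.3]
width: 0.155
```

```bash
python3 - <<'E'
from h import *
lid(); s=read_state(); print(s['wrist_force'],s['torque'],s['tool_pos'],s['width'],Ro.from_rotvec(s['tcp_rot']).as_matrix().round(3))
o=[]
for n,(u0,v0) in {'scene':(250,100),'side':(280,110)}.items():
    o.append(cv2.resize(cv2.imread(n+'.png')[v0:v0+120,u0:u0+100],None,fx=4,fy=4,interpolation=cv2.INTER_CUBIC))
cv2.imwrite('pics/g.png',np.hstack(o))
E
```

```text
scene red 44 [ 0.4423 -0.0531  0.119 ] [ 0.438 -0.058  0.106] [ 0.449 -0.047  0.127]
lid angle 0.315 146 z at y=-.09 0.0928
side red 93 [ 0.4591 -0.0557  0.1179] [ 0.442 -0.061  0.073] [0.488 0.013 0.128]
lid angle 0.548 290 z at y=-.09 0.1308
[-0.507482   -1.48957851  3.86963573] [-0.11475931  0.33624227  0.02555545] [ 0.46465465 -0.04967179  0.05999299] 0.154306877819278 [[-0.   -1.   -0.01]
 [-0.   -0.01  1.  ]
 [-1.    0.   -0.  ]]
```

View pics/g.png

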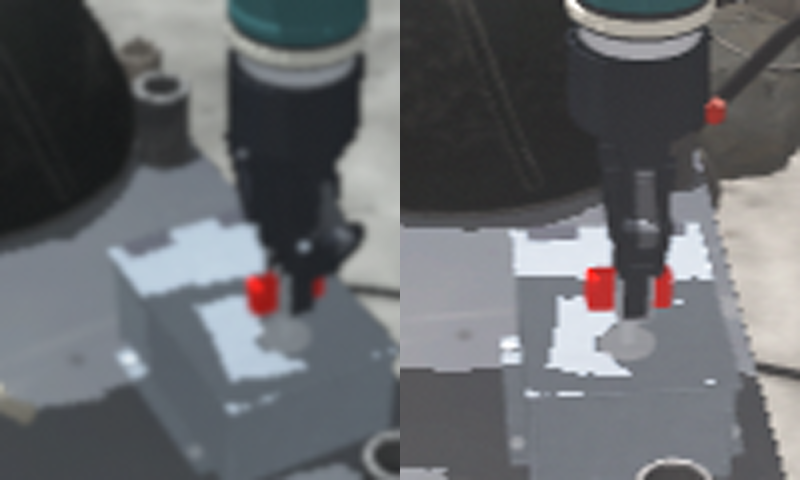

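The wing is gripped (width 0.154, about 13 mm), with the fingers centred between the wing's ends at (587–672, 288) in the side view. Now I'll push in gently, watching the force.

Emit:
carry_out:
  offset:
    - [0.1, 0, 0]
    - [0.1, 0, 0]
    - [0.1, 0, 0]
    - [0, 0, 0]
    - [0, 0, 0]
  delta_rot:
    - [0, 0, 0]
    - [0, 0, 0]
    - [0, 0, 0]
    - [0, 0, 0]
    - [0, 0, 0]

```text
time: 11.2
tool_pos: [0.4647, -0.0497, 0.0568]
tcp_rot: [-1.217, 1.205, 1.216]
wrist_force: [-1.7, -2.4, 4.1]
width: 0.151
```

Emit:
carry_out:
  offset:
    - [0.05, 0, 0]
    - [0.05, 0, 0]
    - [0, 0, 0]
    - [0, 0, 0]
    - [0, 0, 0]
  delta_rot:
    - [0, 0, 0]
    - [0, 0, 0]
    - [0, 0, 0]
    - [0, 0, 0]
    - [0, 0, 0]

```text
time: 11.62
tool_pos: [0.4647, -0.0496, 0.0558]
tcp_rot: [-1.217, 1.205, 1.216]
wrist_force: [-2.2, -1.4, 4.5]
width: 0.152
```

Emit:
carry_out:
  offset:
    - [0.05, 0, 0]
    - [0.05, 0, 0]
    - [0, 0, 0]
    - [0, 0, 0]
    - [0, 0, 0]
  delta_rot:
    - [0, 0, 0]
    - [0, 0, 0]
    - [0, 0, 0]
    - [0, 0, 0]
    - [0, 0, 0]

```text
time: 12.03
tool_pos: [0.4647, -0.0496, 0.0549]
tcp_rot: [-1.217, 1.205, 1.217]
wrist_force: [-2.7, -1.5, 6.1]
width: 0.154
```

Emit:
carry_out:
  offset:
    - [0.05, 0, 0]
    - [0.05, 0, 0]
    - [0, 0, 0]
    - [0, 0, 0]
    - [0, 0, 0]
  delta_rot:
    - [0, 0, 0]
    - [0, 0, 0]
    - [0, 0, 0]
    - [0, 0, 0]
    - [0, 0, 0]

```text
time: 12.45
tool_pos: [0.4647, -0.0496, 0.0539]
tcp_rot: [-1.217, 1.205, 1.217]
wrist_force: [-2.4, -2.1, 5.3]
width: 0.156
```

Emit:
carry_out:
  offset:
    - [0.05, 0, 0]
    - [0.05, 0, 0]
    - [0, 0, 0]
    - [0, 0, 0]
    - [0, 0, 0]
  delta_rot:
    - [0, 0, 0]
    - [0, 0, 0]
    - [0, 0, 0]
    - [0, 0, 0]
    - [0, 0, 0]

```text
time: 12.87
tool_pos: [0.4648, -0.0496, 0.0536]
tcp_rot: [-1.217, 1.205, 1.217]
wrist_force: [-5.1, -2.7, 10.5]
width: 0.148
```

Emit:
carry_out:
  offset:
    - [0.05, 0, 0]
    - [0.05, 0, 0]
    - [0, 0, 0]
    - [0, 0, 0]
    - [0, 0, 0]
  delta_rot:
    - [0, 0, 0]
    - [0, 0, 0]
    - [0, 0, 0]
    - [0, 0, 0]
    - [0, 0, 0]

```text
time: 13.28
tool_pos: [0.4649, -0.0496, 0.0535]
tcp_rot: [-1.217, 1.205, 1.217]
wrist_force: [-8.5, -1.6, 16.8]
width: 0.15
```

The firm pad is felt about 6.3 mm in, at 16.8 N. Now I'll turn clockwise (positive about tool x).

Emit:
carry_out:
  offset:
    - [0, 0, 0]
    - [0, 0, 0]
    - [0, 0, 0]
    - [0, 0, 0]
    - [0, 0, 0]
  delta_rot:
    - [5, 0, 0]
    - [5, 0, 0]
    - [5, 0, 0]
    - [5, 0, 0]
    - [5, 0, 0]

```text
time: 13.7
tool_pos: [0.4648, -0.0505, 0.0535]
tcp_rot: [-0.888, 1.384, 0.886]
wrist_force: [-8.4, -5.2, 16.8]
width: 0.153
```

```bash
python3 - <<'E'
from h import *
s=read_state(); print(s['wrist_force'],s['torque'],s['tool_pos'],s['width'],s['q'])
E
```

```text
[-8.38492679 -5.16051849 16.83209922] [-0.89680876  1.54321194  0.11204398] [ 0.464758   -0.05048356  0.05354765] 0.1526846505387187 [-0.15988925  0.00506267  2.17258883 -0.00235153  0.96401685 -1.29966571]
```

Emit:
carry_out:
  offset:
    - [0, 0, 0]
    - [0, 0, 0]
    - [0, 0, 0]
    - [0, 0, 0]
    - [0, 0, 0]
  delta_rot:
    - [6, 0, 0]
    - [6, 0, 0]
    - [6, 0, 0]
    - [6, 0, 0]
    - [6, 0, 0]

```text
time: 14.12
tool_pos: [0.4641, -0.0513, 0.0535]
tcp_rot: [-0.486, 1.519, 0.482]
wrist_force: [-10.5, -8.0, 18.0]
width: 0.151
```

```bash
python3 - <<'E'
from h import *
s=read_state(); print(s['wrist_force'],s['torque'],s['tool_pos'],s['width']); R=Ro.from_rotvec(s['tcp_rot']).as_matrix(); print(R.round(3),np.degrees(np.arctan2(R[1,2],R[0,2])))
E
```

```text
[-10.46878887  -8.04795995  18.00184935] [-1.34936154  1.86887552  0.12979214] [ 0.46407672 -0.05127768  0.05353259] 0.15119376195193204
[[-0.002 -0.579  0.815]
 [-0.003  0.815  0.579]
 [-1.    -0.002 -0.003]] 35.36530385258929
```

Emit:
carry_out:
  offset:
    - [0, 0, -0.1]
    - [0, 0, 0]
    - [0, 0, 0]
    - [0, 0, 0]
    - [0, 0, 0]
  delta_rot:
    - [5.7, 0, 0]
    - [5.7, 0, 0]
    - [5.7, 0, 0]
    - [5.7, 0, 0]
    - [5.7, 0, 0]

```text
time: 14.53
tool_pos: [0.4632, -0.0517, 0.0535]
tcp_rot: [-0.096, 1.571, 0.092]
wrist_force: [-10.4, -7.3, 20.2]
width: 0.153
```

```bash
python3 - <<'E'
from h import *
s=read_state(); print(s['wrist_force'],s['torque'],s['tool_pos'],s['width']); R=Ro.from_rotvec(s['tcp_rot']).as_matrix(); print(np.degrees(np.arctan2(R[1,2],R[0,2])))
lid()
for n in('scene','side'):
    im=cv2.imread(n+'.png')[...,::-1].astype(int);P=np.load(n+'.npy').reshape(-1,3);c=im.reshape(-1,3)
    k=(c[:,0]>100)&(c[:,1]<.4*c[:,0])&(c[:,2]<.4*c[:,0])&(np.abs(P-[.464,-.05,.108]).max(1)<.035)
    R=P[k]; print(n,len(R),R.min(0).round(4),R.max(0).round(4))
o=[]
for n,(u0,v0) in {'scene':(250,100),'side':(280,110)}.items():
    o.append(cv2.resize(cv2.imread(n+'.png')[v0:v0+120,u0:u0+100],None,fx=4,fy=4,interpolation=cv2.INTER_CUBIC))
cv2.imwrite('pics/t.png',np.hstack(o))
E
```

```text
[-10.40624324  -7.27324076  20.15152877] [-1.25445252  1.99622887  0.09398862] [ 0.46315053 -0.0517007   0.05354718] 0.15252394260403684
6.869189139525651
scene red 17 [ 0.4614 -0.0718  0.1147] [ 0.459 -0.076  0.105] [ 0.464 -0.065  0.12 ]
lid angle 0.524 299 z at y=-.09 0.1491
side red 73 [ 0.4663 -0.0708  0.1143] [ 0.46 -0.08  0.1 ] [ 0.473 -0.033  0.122]
lid angle 0.886 569 z at y=-.09 0.1896
scene 49 [ 0.4582 -0.0765  0.097 ] [ 0.4688 -0.0595  0.1205]
side 67 [ 0.459  -0.0801  0.0997] [ 0.4725 -0.033   0.1395]
```

View pics/t.png

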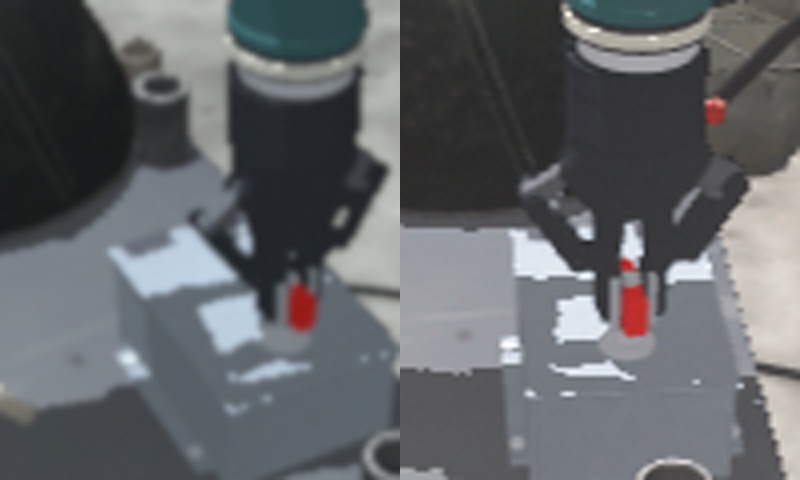

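The wing now lies along y at about 84°, and the push is 20 N. I'll ease off, then open the fingers.

Emit:
carry_out:
  offset:
    - [-0.05, 0, -0.05]
    - [-0.05, 0, -0.05]
    - [-0.05, 0, 0]
    - [0, 0, 0]
    - [0, 0, 0]
  delta_rot:
    - [0, 0, 0]
    - [0, 0, 0]
    - [0, 0, 0]
    - [0, 0, 0]
    - [0, 0, 0]

```text
time: 15.05
tool_pos: [0.463, -0.0517, 0.0537]
tcp_rot: [-0.1, 1.569, 0.095]
wrist_force: [-3.5, -6.8, 6.5]
width: 0.154
```

Emit:
carry_out:
  offset:
    - [-0.05, 0, 0]
    - [-0.05, 0, 0]
    - [0, 0, 0]
    - [0, 0, 0]
    - [0, 0, 0]
  delta_rot:
    - [0, 0, 0]
    - [0, 0, 0]
    - [0, 0, 0]
    - [0, 0, 0]
    - [0, 0, 0]

```text
time: 15.47
tool_pos: [0.4629, -0.0517, 0.0545]
tcp_rot: [-0.1, 1.569, 0.095]
wrist_force: [-2.6, -7.2, 5.2]
width: 0.15
```

Emit:
carry_out:
  offset:
    - [0, 0, 0]
    - [0, 0, 0]
    - [0, 0, 0]
    - [0, 0, 0]
    - [0, 0, 0]
  delta_rot:
    - [0, 0, 0]
    - [0, 0, 0]
    - [0, 0, 0]
    - [0, 0, 0]
    - [0, 0, 0]
  fingers: 0.2

```text
time: 15.88
tool_pos: [0.4628, -0.0498, 0.054]
tcp_rot: [-0.097, 1.569, 0.097]
wrist_force: [0.4, 0.5, 0.5]
width: 0.602
```

Emit:
carry_out:
  offset:
    - [-1, 0, 0]
    - [-2, 0, 0]
    - [-3, 0, 0]
    - [-4, 0, 0]
    - [-4, 0, 0]
  delta_rot:
    - [0, 0, 0]
    - [0, 0, 0]
    - [0, 0, 0]
    - [0, 0, 0]
    - [0, 0, 0]

```text
time: 16.3
tool_pos: [0.4618, -0.0499, 0.1955]
tcp_rot: [-0.097, 1.571, 0.098]
wrist_force: [1.1, 0.0, 0.8]
width: 0.597
```

```bash
python3 - <<'E'
from h import *
s=read_state(); print(s['wrist_force'],s['tool_pos'],s['width'])
lid()
for n in('scene','side'):
    im=cv2.imread(n+'.png')[...,::-1].astype(int);P=np.load(n+'.npy').reshape(-1,3);c=im.reshape(-1,3)
    k=(c[:,0]>100)&(c[:,1]<.4*c[:,0])&(c[:,2]<.4*c[:,0])&(np.abs(P-[.464,-.05,.108]).max(1)<.035)
    R=P[k]; t=R[R[:,2]>R[:,2].max()-.004]; a=np.polyfit(t[:,1],t[:,0],1); print(n,len(R),R.min(0).round(4),R.max(0).round(4),'yaw from y',np.degrees(np.arctan(a[0])).round(1),len(t))
    f=P[(P[:,0]>.44)&(P[:,0]<.53)&(P[:,1]<-.12)&(P[:,1]>-.22)&(P[:,2]>.015)&(P[:,2]<.08)]
    print('sleeve',f.min(0).round(3),f.max(0).round(3))
o=[]
for n,(u0,v0) in {'scene':(250,100),'side':(280,110)}.items():
    o.append(cv2.resize(cv2.imread(n+'.png')[v0:v0+140,u0:u0+100],None,fx=4,fy=4,interpolation=cv2.INTER_CUBIC))
cv2.imwrite('pics/f.png',np.hstack(o))
E
```

```text
[1.12455636 0.04576364 0.78215358] [ 0.4617994  -0.04985737  0.19554149] 0.5973999888137262
scene red 66 [ 0.459  -0.0556  0.1156] [ 0.453 -0.075  0.103] [ 0.468 -0.025  0.125]
lid angle 0.167 236 z at y=-.09 0.0934
side red 94 [ 0.464  -0.0629  0.1178] [ 0.457 -0.079  0.075] [0.472 0.016 0.127]
lid angle -0.0 307 z at y=-.09 0.0754
scene 108 [ 0.4528 -0.0757  0.101 ] [ 0.4688 -0.0245  0.125 ] yaw from y -7.7 29
sleeve [ 0.454 -0.19   0.016] [ 0.501 -0.146  0.067]
side 94 [ 0.4569 -0.0789  0.1049] [ 0.4723 -0.0287  0.1271] yaw from y -7.0 40
sleeve [ 0.458 -0.193  0.015] [ 0.501 -0.149  0.07 ]
```

View pics/f.png

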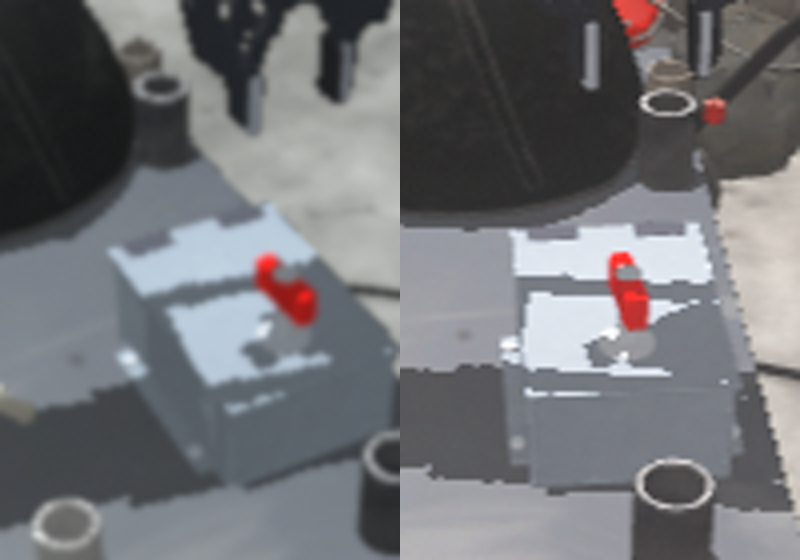

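Lid is flat at 0 and the wing is turned about 83° (1.45 rad). It has sprung up to about 1.5 mm below its out position, as expected in the notch. The sleeve hasn't moved and the gripper is clear, so I'll hand in.

```bash
python3 -c "
from workcell import *
print(finish_job(), read_state()['time'])"
```

```text
the job is handed in; nothing more can be done
the job is handed in; nothing more can be done
```

The lid is shut and the stud is turned and let go. I handed the job in at about 16.4 s of the 51 s allowed; no verdict is reported, so the results below are from my own last checks.

**What I did:** I shut the lid with closed fingertips pressing on the plate beside the wing. I then gripped the wing and pushed it in about 6.3 mm until I felt the pad. I turned it about 83° clockwise, eased off, opened the fingers and lifted clear.

**Last checks:**
- **Lid:** it was flat just before the turn, and the side camera read 0.00 rad at the end. The scene camera's final reading of 0.17 rad disagrees. I put that down to gripper pixels in the fit, because the picture shows the lid shut.
- **Stud:** the wing measured about 1.45 rad. It sat about 1.5 mm below its out position, which suggests the pin is in the notch, though I could not see the pin.
- **Sleeve and hammer:** the sleeve was within camera noise of its start. I did not re-measure the hammer, but the arm never came near it.
- **Push force:** at most about 20 N at the wrist while turning, which includes the spring.

**What went wrong on the way:**
- The real fingertips sit about 37–39 mm behind the reported tool point. Because of that, my first push stopped with the lid still 0.31 rad open.
- A second push, on the wing itself, slid off its edge with about 33 N of side force. I backed off and shut the lid on the plate instead.

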